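# Clamp up a sight-glass tube clamp with the one-hand bar clamp

## Robot

A 6-joint arm with a two-finger parallel gripper is mounted at the origin on the work surface. World frame = base frame: x ahead of the robot, y to its left, z up, the work surface at z = 0. Lengths are in mm, angles in rad, forces in N, time in s.
With the tool pointing down it reaches from about 350 to 975 mm from the base axis. Payload 17.4 kg.
Tool frame: the origin (TCP) lies at the very end of the fingers, on their centre line; the grasp point (between the pads) lies 19 mm behind it; z points along the fingers, y is the direction in which the jaws open and shut (so a half turn about z gives the same grasp; the last joint's range is limited). The gripper opens to 85 mm and grips with 20 to 120 N. Pads are 22 mm wide; open, the fingers measure 114 mm over their backs; the gripper's body (76 mm by 85 mm) begins 54 mm behind the grasp point. The pads swing forward as they close: fully open they stand 13 mm farther back than shut.
Start: joints at [-1.196, 0.116, 1.442, -0, 1.584, -0.038], TCP at [270.785, -618.31, 231.303] pointing down, gripper open.
Joint ranges: [-2.83, 2.83], [-0.83, 2.19], [0.07, 2.5], [-1.14, 4.28], [0.01, 3], [-2.97, 2.97]. Speed limits (rad/s): [1.89, 1.89, 2.22, 3.14, 3.14, 3.14].

## Interface

Orientations are given as a unit quaternion [x, y, z, w].
In Python, from bench import env gives the robot as it stands.
- The arm moves only by the tool arm_command, never from a script. Its argument "commands" is a list of rows, each a list of 3 entries, a list of its own where there are three numbers: the closure in counts, from 0 (fully open) to 255 (shut), then the shift along the tool's x, y, z in m, then the turn, a rotation vector about the tool's x, y, z in degrees. A call has 1 to 20 rows; each row shifts and turns the commanded pose from where the row before left it, along the tool's axes as they then stand; what a row does not reach is not made up. A row lasts 1/8 s, in which the tool goes at most 62.5 mm and 10.7 degrees, less where a joint would pass 70% of its speed; a pose out of reach is approached as far as the arm can. A call with a gripper value outside its range is refused whole. The fingers move at their own pace and stop on an object; "squeeze" is the grip in N (left out, the last holds). Time passes only in rows, so rows that do not move let the fingers close. It gives the time, the measured TCP pose, the force and the opening at its end, in the units of the state.
- env.state(): the state, without advancing time (a new reading comes with each control period).
- env.capture(name): name is "side" or "top" or "wrist"; returns a dict with "color" (384x512x3 uint8, blue, green, red), "z_map" (384x512 float32, mm along the optical axis (not along the pixel's ray), 0 where there is no reading), "K" (3x3 intrinsics, pixels), "world_to_cam" (4x4, takes a point from world to camera coordinates); the wrist camera has in their place "tool_from_camera" (4x4, takes a point from camera to tool coordinates, whose origin is the TCP and whose axes are the flange's). Camera axes: x right, y up, looking along -z (the intrinsics and any distortion apply to the point x, -y, -z); pixel columns grow to the right and rows downward; lengths in mm; the calibration is good to about 2 mm. A picture is of the moment at which its call begins: read the wrist's pose just before it.
- env.hand_in(): hands the job in, once; it reports no verdict.
Trained networks look in the newest picture that a camera, given by its name, has taken for a name from the list of things; names that differ only in an ending like _2 or _b are one class to them, and where a whole thing is asked for, a point or a joint stands for the part that bears it (a point fixed in the world has none). Each returns a list of dicts, best first, with "p" (0 to 1); they miss things now and then, are a little off and sometimes report something else, mostly with a low value. They report only what shows in the picture. A call takes as long as a camera call. They do not tell look-alikes from the thing itself.
- env.search_frame(camera, query): "xyz" ([x, y, z] in mm, in world coordinates, good to about 4 mm: the middle of the surface that is visible of it).
- env.trace(camera, query): "pixels" (384x512 bool, what is visible of it).
- env.tip_of(camera, query): "xyz" ([x, y, z] in mm, in world coordinates, good to about 4 mm: a listed point, or the origin of a listed thing).
The state is a dict: "time_s": time; "joints": joint angles; "qd": joint speeds; "joint_efforts": joint torques, N m; "ee_pos": TCP position; "tcp_rot": TCP orientation; "force": force on the tool from outside, world axes, zero at the start; "wrist_torque": the same for the moment, N m; "width": finger opening in mm.
Only numpy, scipy, OpenCV 4.12 (cv2) and the standard library are available. Lean on these libraries where they do the work, as an engineer would, in place of code of your own. Each camera call takes 0.05 s, during which the arm holds its last target.

## Task

Two plastic tube-clamp halves stand loosely round a glass sight tube, between the jaws of the one-hand bar clamp that lies on its side on the bench. Pump the clamp's trigger by squeezing it against the handle, letting it spring right back each time, until the jaws bear on both halves and the soft cushion of the near jaw is pressed in a few millimetres, no more than 8 mm or the glass cracks; do not push the far jaw, the halves or the tube yourself, and leave the other things on the bench where they lie. Finish holding: stay with the trigger squeezed in your grip and do not let go, because the bolts go in while you hold.

Things in the scene. Friction and masses are not known exactly. Their poses are not given: they have to be found in the camera images.
- clamp: One-hand ratchet bar clamp, about 1 kg, loose, lying flat on its side, 32 mm thick; slides on the bench at about 6 N. Origin: on the bench under the toothed bar, amid the 72 x 46 mm black housing. x runs along the bar towards the far jaw, y towards the handle, z up. Black handle: x -34 to -14, y 22 to 128, 3 to 29 mm above the bench. The jaws reach the other way, to y = -100 mm.
- grip (a point): Where to squeeze: midway between the handle's back (x = -34) and the trigger's front as let go, at clamp x = -8, y = 70 mm, 16 mm above the bench. One finger behind the handle, one before the trigger, closing along the clamp's x. 51 mm across let go, 32 mm squeezed home (then the middle is at x = -18). Squeezing off the middle drags the clamp along a little. 45 mm clear on both sides.
- trigger (a joint): Trigger angle, rad: 0 let go, 0.23 squeezed home, 2 mm from the handle. A spring returns it (2 to 4 N at the grip). Every squeeze home followed by a full return draws the far jaw about 5 mm nearer, and a pawl keeps it there; a squeeze or return short of nearly the whole travel gains nothing. The last squeeze needs up to 16 N at the grip.
- trigger_lever: The trigger itself: grey lever 10 mm thick, 22 mm high, parallel to the handle when squeezed home. Origin on its pivot, axes as the clamp's when let go.
- trigger_face (a point): Middle of the trigger's front face where a finger presses, 84 mm from the pivot
- bar (a joint): How far the far jaw has come in, m. The pads are 84 mm apart at 0, and 84 mm less this value otherwise (62 to 84 mm apart at the start). Halves seated on the tube measure 51 mm, so the pads bear on both at about 0.033; beyond that the cushion is pressed in by what the bar still comes in. It moves inward only.
- far_jaw: The black jaw on the end of the bar, drawn in by the trigger; do not push it. Origin and axes as the clamp's, shifted along -x by the bar's value.
- far_pad (a point): Middle of the far jaw's pad face, 40 x 28 mm, facing clamp -x
- cushion (a joint): How far the near jaw's rubber-cushioned pad is pressed in, m: 0 free, stop at 0.010. Stiffness 4 N per mm. 1 to 8 mm is a sound grip (4 to 32 N on the work); the glass cracks beyond 9 mm (36 N).
- near_pad (a point): Middle of the near jaw's cushioned pad face, 40 x 29 mm, facing clamp +x, fixed to the pad; at clamp x = 52 mm, y = -75 mm when not pressed in
- half_near: Grey plastic tube-clamp half standing on the bench next to the near jaw, 24 x 62 mm, 36 mm high, 0.07 kg. Origin at the centre of its underside; its groove opens to its own +x, towards the tube, whose axis lies 13.5 mm from the origin when seated.
- half_far: The same half on the far jaw's side, turned round so that its +x looks back at the tube
- tube: Glass sight tube with brass ferrules, diameter 25 mm, 82 mm high, 0.1 kg, upright between the halves with a gap of 1 to 3 mm to each. Origin at the centre of its foot.
- union_nut: big plain steel hexagon union nut, 41 mm across flats, 24 mm high, lying flat beside the clamp (leave alone)
- reducer: brass hexagon reducer, 30 mm high, standing by the clamp's bar (leave alone)
- elbow: steel pipe elbow, legs 46 mm, lying flat, 36 mm high (leave alone)
- bolt_dish: shallow plastic dish 85 x 110 x 24 mm with the long bolts (leave alone)
- carton: small cardboard carton 75 x 110 x 60 mm (leave alone)
- spanner: steel spanner, 190 mm long, lying on the bench (leave alone)
- driver: screwdriver with a black handle, 210 mm long, lying on the bench (leave alone)
Mind the look-alikes: they are no part of the job. Leave any blue look-alike of the half_near alone. What is shaped like the half_far but blue or green is not meant.

How it is judged (in metres and radians):
On the way, in this order (a step that is already met when the one before it is completed fails the run):
1. the trigger is squeezed a first time (value of joint trigger above 0.18 rad), for 0.05 s.
2. the trigger is let back for the next squeeze (value of joint trigger below 0.05 rad), for 0.05 s.
3. both jaws bear on the halves (value of joint cushion above 0.001 m and contact force between far_jaw and half_far above 2 N), for 0.2 s.
At the end, for the whole second after the job is handed in: Trigger still squeezed by the fingers (past half its travel, over 2 N); cushion pressed in 1 to 8 mm; jaws, halves and tube press on one another with over 2 N; tube at rest and upright, clamp flat (within 7 degrees), both within 15 mm of the bench (all of step 3 and value of joint cushion below 0.008 m and value of joint trigger above 0.12 rad and contact force between the fingers and trigger_lever above 2 N and contact force between half_near and clamp above 2 N and contact force between tube and half_near above 2 N and contact force between tube and half_far above 2 N and linear speed of tube below 0.02 m/s and angle between each of tube, clamp's own z axis and vertical below 0.12 rad and height (world z) of each of clamp, tube below 0.015 m); the arm keeps its last pose, push and grip.
It fails at once if the glass is cracked: the cushion is pressed in beyond 9 mm (value of joint cushion above 0.009 m).
It fails at once if the robot pushes on the far jaw, the halves or the tube instead of working the trigger (contact force between any of the fingers, the arm and far_jaw above 2 N or contact force between any of the fingers, the arm and half_near above 2 N or contact force between any of the fingers, the arm and half_far above 2 N or contact force between any of the fingers, the arm and tube above 2 N).
It fails at once if something else on the bench is shifted by more than 20 mm (distance of any of union_nut, reducer, elbow, bolt_dish, carton, spanner, driver from where it was at the start of the episode above 0.02 m).
It also fails if it takes over 51 s, if anything falls off the work surface, if the arm or the gripper's body presses on something with over 40 N, if the wrist force passes 120 N, or if a joint passes its speed limit or range.

## Working session

There is one attempt and no reset: what is moved stays moved. The work goes in short steps, Python scripts to look and compute and a tool call to move; the robot and the scene stay as the last step left them, time stands still between calls to the robot, and variables do not carry over. Pictures are saved under pics/ and viewed, and the job is handed in when it is done.

Besides the shell and the picture viewer there is one more tool, called after "Emit:" by a JSON object that holds its "op" and its "data", one argument or row to a line. arm_command: Moves the arm, as the interface text tells. Its arguments: {"type":"object","properties":{"commands":{"type":"array","items":{"type":"array"}},"squeeze":{"type":"number"}},"required":["commands"]}

```bash
mkdir -p pics; ls; python3 - <<'E'
from bench import env
import cv2
s=env.state();print(s)
for n in("side","top","wrist"):
    c=env.capture(n);cv2.imwrite(f"pics/{n}0.png",c["color"])
    if n!="wrist":print(n,c["K"],c["world_to_cam"])
    else: print(c["tool_from_camera"])
    for q in("clamp","trigger_lever","half_near","half_far","tube","union_nut","reducer","elbow","far_jaw"):
        print(q,[(round(d["p"],2),[round(v) for v in d["xyz"]]) for d in env.search_frame(n,q)[:3]])
    for q in("clamp","grip","trigger_lever","trigger_face","far_pad","near_pad","half_near","half_far","tube"):
        print("tip",q,[(round(d["p"],2),[round(v,1) for v in d["xyz"]]) for d in env.tip_of(n,q)[:3]])
E
```

```text
pics
{'time_s': 0.0, 'joints': array([-1.19580653e+00,  1.16500938e-01,  1.44227037e+00,  2.12938389e-06,
        1.58402913e+00, -3.77853518e-02]), 'qd': array([-0.00090573, -0.00047082, -0.00069305,  0.00104127,  0.00115955,
       -0.00046351]), 'joint_efforts': array([-5.82831795e-03, -7.32022834e+01, -6.32501864e+01, -2.64121682e-04,
        6.46188593e-03, -2.97189047e-05]), 'ee_pos': array([ 270.70654931, -618.12107733,  230.54893078]), 'tcp_rot': array([ 9.78777396e-01,  2.04925460e-01, -1.00286635e-04, -5.95509490e-04]), 'force': array([ 0.27112293, -0.03954707, -0.21586529]), 'wrist_torque': array([-0.01537666, -0.02390138, -0.04377741]), 'width': 85.43414424660709}
side [[355.30332629   0.         264.90874878]
 [  0.         355.30332629 194.3104747 ]
 [  0.           0.           1.        ]] [[-9.51998273e-01 -3.05818881e-01  1.31947118e-02  5.17045033e+02]
 [ 1.83364917e-01 -5.35229182e-01  8.24564752e-01 -1.52380095e+02]
 [-2.45105275e-01  7.87403667e-01  5.65613711e-01 -9.06892905e+02]
 [ 0.00000000e+00  0.00000000e+00  0.00000000e+00  1.00000000e+00]]
clamp [(0.66, 
[... 1891 characters left out ...]
-26.8, 1.2]), (0.54, [758.0, 102.7, -0.5])]
tip half_far [(0.73, [358.4, 142.0, 1.4]), (0.71, [644.3, 130.2, -2.4]), (0.26, [645.8, 110.7, -0.6])]
tip tube [(0.49, [646.6, 111.6, -0.3])]
[[-2.06961736e-04  9.65512049e-01  2.60358291e-01  6.46936333e+01]
 [ 9.99998999e-01 -1.64642358e-04  1.40546978e-03  2.15922811e-01]
 [ 1.39986401e-03  2.60358321e-01 -9.65511049e-01 -1.42727039e+02]
 [ 0.00000000e+00  0.00000000e+00  0.00000000e+00  1.00000000e+00]]
clamp []
trigger_lever []
half_near []
half_far []
tube []
union_nut []
reducer []
elbow []
far_jaw []
tip clamp []
tip grip []
tip trigger_lever []
tip trigger_face []
tip far_pad []
tip near_pad []
tip half_near []
tip half_far []
tip tube []
```

View pics/top0.png

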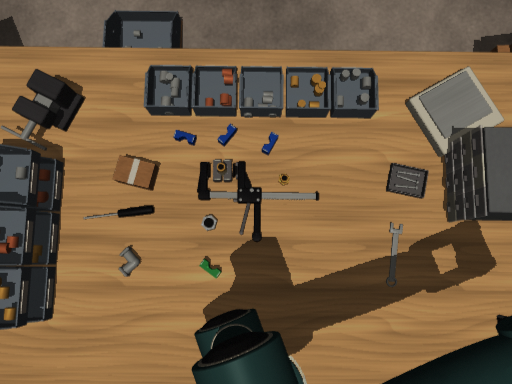

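View pics/side0.png

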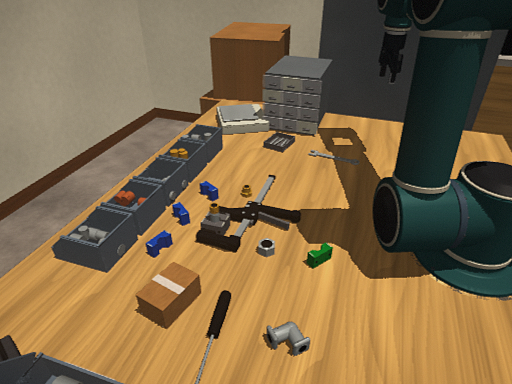

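```bash
python3 - <<'E'
import cv2
a=cv2.imread("pics/top0.png")[130:290,150:330]
cv2.imwrite("pics/topcrop0.png",cv2.resize(a,None,fx=3.7,fy=3.7,interpolation=cv2.INTER_CUBIC))
E
```

```text
(no output)
```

View pics/topcrop0.png

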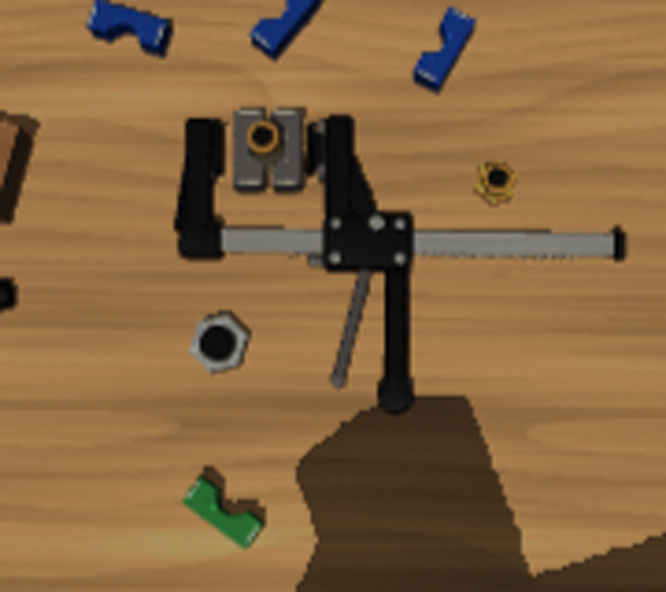

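The top view shows the clamp at about (250,195) px. Its handle points down at (257,240), the grey trigger is at (245,222), and the grey halves with the tube are at (222,170).

- **Look-alikes for the halves:** three blue pieces at (185,137), (228,133) and (270,143), and a green one at (210,267). None of them is the target.
- **Possible confusions for the trigger:** the driver at (135,212) and the spanner at (395,255).

I choose the lever beside the clamp handle, and the crop confirms it. Next I move above it for a closer wrist view.

Emit:
{"op": "arm_command", "data": {
  "commands": [
    [0,[0,0,0],[0,0,7.87]],
    [0,[0,0,0],[0,0,7.87]],
    [0,[0,0,0],[0,0,7.86]],
    [0,[0.019,-0.053,0],[0,0,0]],
    [0,[0.019,-0.053,0],[0,0,0]],
    [0,[0.019,-0.053,0],[0,0,0]],
    [0,[0.019,-0.053,0],[0,0,0]],
    [0,[0.019,-0.053,0],[0,0,0]],
    [0,[0.019,-0.053,0],[0,0,0]],
    [0,[0.019,-0.053,0],[0,0,0]],
    [0,[0.019,-0.053,0],[0,0,0]],
    [0,[0.019,-0.053,0],[0,0,0]],
    [0,[0.019,-0.053,0],[0,0,0]],
    [0,[0.019,-0.053,0],[0,0,0]],
    [0,[0.019,-0.053,0],[0,0,0]],
    [0,[0,0,0],[0,0,0]],
    [0,[0,0,0],[0,0,0]]
  ]
}}

```text
time_s: 4.97
ee_pos: [498.1, 17.7, 231.3]
tcp_rot: [1.0, 0.001, -0.0, 0.0]
force: [0.1, 0.2, 0.3]
width: 85.4
```

```bash
cat > h.py <<'E'
import numpy as np,cv2
from bench import env
from scipy.spatial.transform import Rotation as R
def cloud():
    s=env.state();c=env.capture("wrist");T=c["tool_from_camera"];z=c["z_map"];K=c["K"]
    v,u=np.mgrid[:z.shape[0],:z.shape[1]]
    p=np.stack([(u-K[0,2])/K[0,0]*z,-(v-K[1,2])/K[1,1]*z,-z],-1)
    p=p@T[:3,:3].T+T[:3,3]
    p=p@R.from_quat(s["tcp_rot"]).as_matrix().T+s["ee_pos"]
    p[z<=0]=np.nan
    return s,c,p
def show(c,n,f=1.5): cv2.imwrite("pics/"+n,cv2.resize(c["color"],None,fx=f,fy=f,interpolation=cv2.INTER_CUBIC))
E
python3 - <<'E'
from h import *
s,c,p=cloud();show(c,"w1.png");print(s["ee_pos"],s["tcp_rot"],s["time_s"],c["K"]);np.save("p1.npy",p);cv2.imwrite("pics/w1raw.png",c["color"])
for q in("clamp","grip","trigger_lever","trigger_face","far_pad","near_pad","half_near","half_far","tube"):
    print("tip",q,[(round(d["p"],2),[round(v,1) for v in d["xyz"]]) for d in env.tip_of("wrist",q)[:3]])
E
```

```text
[498.08668215  17.73808431 231.26412301] [ 9.99999685e-01  7.78842544e-04 -8.76301173e-05  1.21759624e-04] 4.975 [[338.33015292   0.         248.9194155 ]
 [  0.         338.33015292 185.10558054]
 [  0.           0.           1.        ]]
tip clamp [(0.9, [571.9, 28.9, -3.3])]
tip grip [(0.85, [506.4, 23.0, 15.6])]
tip trigger_lever []
tip trigger_face [(0.98, [507.9, 47.0, 14.1])]
tip far_pad []
tip near_pad [(0.61, [654.9, 84.5, 13.9])]
tip half_near [(0.9, [646.6, 94.0, -0.0])]
tip half_far [(0.97, [647.1, 130.1, 2.3]), (0.9, [353.5, 141.9, 3.4])]
tip tube [(0.88, [647.3, 113.5, -2.7])]
```

View pics/w1.png

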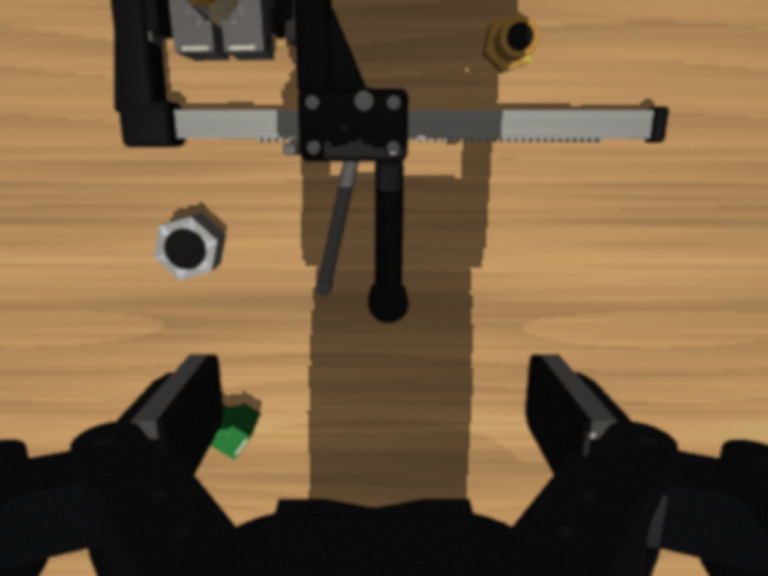

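The wrist view shows the housing at (353,125), the handle from (388,160) to (388,300) and the trigger tip at (323,290), with both sides clear. Next I measure the handle and trigger edges and the yaw from depth.

```bash
python3 - <<'E'
import numpy as np
p=np.load("p1.npy").reshape(-1,3);p=p[~np.isnan(p[:,0])]
m=(p[:,2]>12)&(p[:,2]<40)
q=p[m]
for x in range(440,620,8):
    r=q[(abs(q[:,0]-x)<4)&(q[:,1]>-15)&(q[:,1]<75)]
    if len(r)==0: continue
    y=np.sort(r[:,1]);g=np.where(np.diff(y)>4)[0]
    print(x,[(round(a[0],1),round(a[-1],1)) for a in np.split(y,g+1)],round(np.median(r[:,2]),1))
b=q[(q[:,1]<-20)&(q[:,1]>-150)&(q[:,0]>560)&(q[:,0]<600)]
ys=np.arange(-150,-15,10);mx=[]
for y in ys:
    r=b[abs(b[:,1]-y)<5]
    if len(r)>5:mx.append((y,r[:,0].min(),r[:,0].max(),r[:,2].mean()))
print(np.round(mx,1))
E
```

```text
440 [(np.float64(-4.2), np.float64(20.6))] 29.2
448 [(np.float64(-6.4), np.float64(21.7))] 29.2
456 [(np.float64(-6.2), np.float64(21.8)), (np.float64(48.5), np.float64(59.3))] 28.9
464 [(np.float64(-2.0), np.float64(17.4)), (np.float64(48.1), np.float64(60.1))] 28.0
472 [(np.float64(-1.9), np.float64(17.4)), (np.float64(45.7), np.float64(57.2))] 28.0
480 [(np.float64(-1.7), np.float64(17.4)), (np.float64(43.9), np.float64(54.7))] 28.0
488 [(np.float64(-1.6), np.float64(17.4)), (np.float64(42.6), np.float64(53.4))] 27.8
496 [(np.float64(-1.4), np.float64(17.4)), (np.float64(40.5), np.float64(51.1))] 28.0
504 [(np.float64(-2.4), np.float64(17.4)), (np.float64(38.4), np.float64(50.1))] 27.9
512 [(np.float64(-2.4), np.float64(17.5)), (np.float64(36.6), np.float64(47.6))] 28.0
520 [(np.float64(-2.2), np.float64(17.5)), (np.float64(34.3), np.float64(45.4))] 28.0
528 [(np.float64(-2.1), np.float64(17.5)), (np.float64(32.8), np.float64(44.2))] 27.7
536 [(np.float64(-1.9), np.float64(17.5)), (np.float64(30.7), np.float64(42.0))] 27.6
544 [(np.float64(-1.8), np.float64(17.5)), (np.float64(28.
[... 275 characters left out ...]
 np.float64(74.9))] 31.8
584 [(np.float64(-14.4), np.float64(74.6))] 32.3
592 [(np.float64(-3.7), np.float64(66.9))] 31.5
600 [(np.float64(20.5), np.float64(67.5))] 27.0
608 [(np.float64(27.2), np.float64(67.6))] 28.1
616 [(np.float64(31.0), np.float64(67.1))] 29.2
[[-150.   564.8  582.1   19.4]
 [-140.   564.8  582.1   19.6]
 [-130.   562.8  582.1   19.5]
 [-120.   562.8  582.1   19.4]
 [-110.   562.8  582.    19.6]
 [-100.   562.7  582.    19.5]
 [ -90.   562.7  582.1   19.5]
 [ -80.   562.7  582.1   19.6]
 [ -70.   562.7  582.    19.7]
 [ -60.   562.7  582.    19.5]
 [ -50.   562.7  582.    19.6]
 [ -40.   562.7  582.    19.6]
 [ -30.   562.7  582.    19.6]
 [ -20.   562.6  581.9   19.6]]
```

The yaw is about 0 and the clamp origin is near (573, 31.6). At x = 503 the handle's back is at y = -2 and the trigger's front at y = 50, which is 52 mm across against the given 51. I put the tool centre near the squeezed middle, y ≈ 14.5. That way the trigger finger works against the spring alone, and the handle finger only arrives at the end.

Emit:
{"op": "arm_command", "data": {
  "commands": [
    [0,[0.005,0.003,0.04],[0,0,0]],
    [0,[0,0,0.05],[0,0,0]],
    [0,[0,0,0.05],[0,0,0]],
    [0,[0,0,0.04],[0,0,0]],
    [0,[0,0,0.03],[0,0,0]],
    [0,[0,0,0.017],[0,0,0]],
    [0,[0,0,0],[0,0,0]],
    [0,[0,0,0],[0,0,0]]
  ],
  "squeeze": 20
}}

```text
time_s: 6.48
ee_pos: [503.9, 14.9, 5.6]
tcp_rot: [1.0, 0.0, 0.001, 0.0]
force: [0.7, -0.4, 0.3]
width: 85.3
```

```bash
python3 - <<'E'
from h import *
s,c,p=cloud();show(c,"w2.png");print(s["ee_pos"],s["force"])
c=env.capture("side");cv2.imwrite("pics/s2.png",cv2.resize(c["color"][160:280,170:340],None,fx=4,fy=4,interpolation=cv2.INTER_CUBIC))
E
```

```text
[503.94126459  14.8950295    5.58425661] [ 0.66035725 -0.43819298  0.25284916]
```

View pics/w2.png

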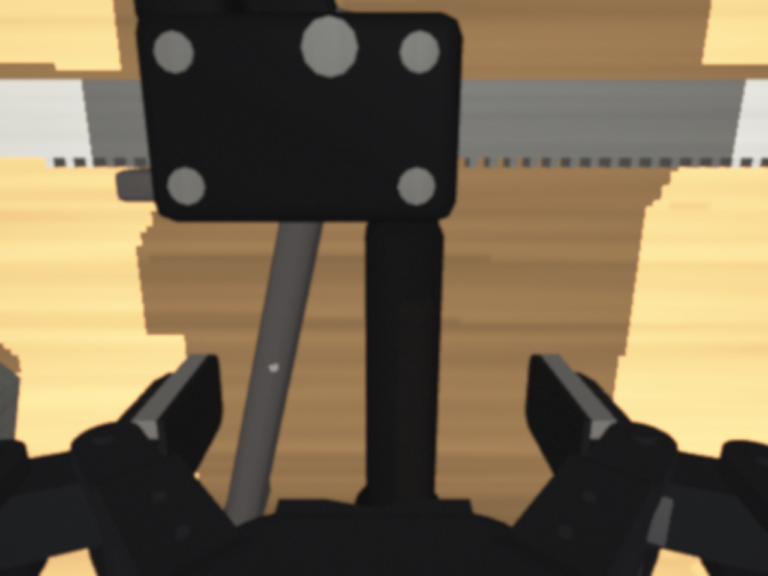

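View pics/s2.png

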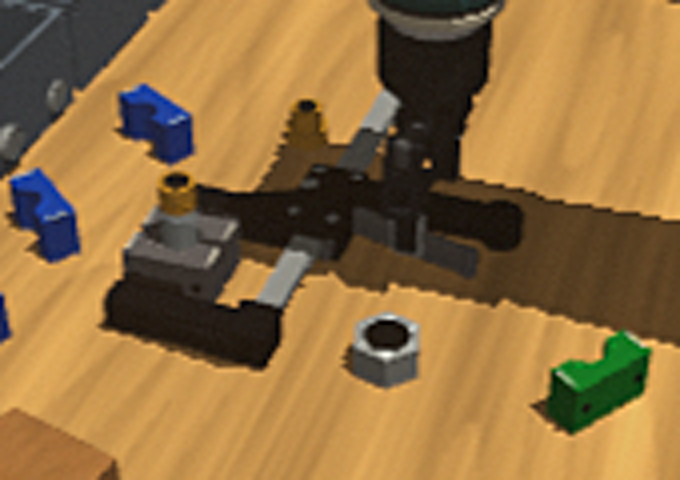

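The fingers straddle the trigger (left) and the handle (right) with clearance on both sides. First squeeze.

Emit:
{"op": "arm_command", "data": {
  "commands": [
    [255,[0,0,0],[0,0,0]],
    [255,[0,0,0],[0,0,0]],
    [255,[0,0,0],[0,0,0]],
    [255,[0,0,0],[0,0,0]],
    [255,[0,0,0],[0,0,0]],
    [255,[0,0,0],[0,0,0]]
  ],
  "squeeze": 20
}}

```text
time_s: 7.32
ee_pos: [503.2, 14.4, 4.8]
tcp_rot: [1.0, 0.0, -0.0, 0.001]
force: [-4.0, -5.8, 7.0]
width: 31.2
```

```bash
cat >> h.py <<'E'
def look(n):
    s,c,p=cloud();cv2.imwrite("pics/%s_w.png"%n,cv2.resize(c["color"],(384,288)))
    t=env.capture("top");cv2.imwrite("pics/%s_t.png"%n,cv2.resize(t["color"][140:250,180:330],None,fx=4,fy=4,interpolation=cv2.INTER_CUBIC))
    r=env.capture("side");cv2.imwrite("pics/%s_s.png"%n,cv2.resize(r["color"][160:280,170:340],None,fx=4,fy=4,interpolation=cv2.INTER_CUBIC))
    print(s["time_s"],s["ee_pos"].round(1),s["force"].round(1),round(s["width"],1))
    for cam in("top","side"):
      for q in("far_pad","near_pad","half_far","half_near","tube"):
        print(cam,q,[(round(d["p"],2),[round(v,1) for v in d["xyz"]]) for d in env.tip_of(cam,q) if abs(d["xyz"][0]-648)<20][:2])
    # far jaw from top cloud: y-extents of stuff at z 5..45 across the bar & jaws
    z=t["z_map"];K=t["K"];v,u=np.mgrid[:z.shape[0],:z.shape[1]]
    p=np.stack([(u-K[0,2])/K[0,0]*z,-(v-K[1,2])/K[1,1]*z,-z],-1);W=np.linalg.inv(t["world_to_cam"]);p=p@W[:3,:3].T+W[:3,3]
    for x in(575,610,632,665):
        m=(abs(p[...,0]-x)<(3 if x<600 else 4))&(p[...,2]>10)&(p[...,2]<45)&(p[...,1]>-130)&(p[...,1]<200)
        y=np.sort(p[m][:,1])
        if len(y): print(x,[(round(a[0]),round(a[-1])) for a in np.split(y,np.where(np.diff(y)>3.5)[0]+1)])
E
python3 -c "
from h import *
look('a1')"
```

```text
7.325 [503.2  14.4   4.8] [-4.  -5.8  7. ] 31.2
top far_pad [(0.93, [653.6, 147.1, 20.5])]
top near_pad [(0.42, [652.4, 81.6, 17.5])]
top half_far [(0.67, [641.8, 130.5, -0.8])]
top half_near [(0.69, [647.0, 101.3, -2.4])]
top tube [(0.67, [645.4, 111.5, -0.8])]
side far_pad [(0.7, [653.4, 145.5, 18.3])]
side near_pad []
side half_far [(0.61, [649.8, 133.0, 3.2])]
side half_near [(0.5, [645.1, 100.6, -0.0])]
side tube [(0.48, [648.5, 115.1, 0.9])]
575 [(-128, -76), (110, 178)]
610 [(-83, -65), (29, 68), (155, 182)]
632 [(-89, -62), (38, 71), (78, 83), (89, 140), (147, 176)]
665 [(48, 81), (91, 114), (126, 141), (147, 178)]
```

View pics/a1_w.png

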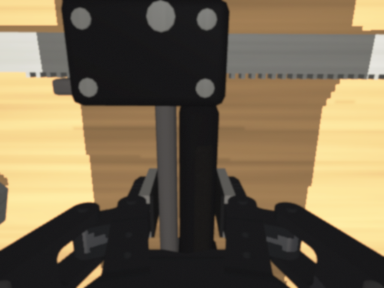

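View pics/a1_t.png

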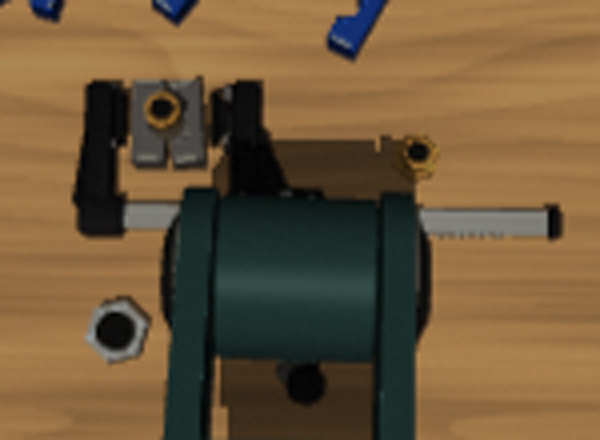

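The first squeeze went home (width 31.2 mm, trigger parallel to the handle) and the far jaw advanced about 5 mm. Roughly 12 mm of slack remains. Releasing.

Emit:
{"op": "arm_command", "data": {
  "commands": [
    [0,[0,0,0],[0,0,0]],
    [0,[0,0,0],[0,0,0]],
    [0,[0,0,0],[0,0,0]],
    [0,[0,0,0],[0,0,0]],
    [0,[0,0,0],[0,0,0]],
    [0,[0,0,0],[0,0,0]]
  ]
}}

```text
time_s: 8.72
ee_pos: [503.2, 14.9, 4.3]
tcp_rot: [1.0, 0.0, -0.0, -0.0]
force: [0.5, -0.2, 0.4]
width: 85.3
```

```bash
python3 -c "
from h import *
look('a2')"
```

```text
8.725 [503.2  14.9   4.3] [ 0.5 -0.2  0.4] 85.3
top far_pad [(0.6, [642.2, 155.7, 16.7]), (0.37, [648.7, 84.9, 17.0])]
top near_pad [(0.41, [649.3, 88.7, 14.8])]
top half_far [(0.67, [643.3, 128.8, -1.0]), (0.38, [646.1, 113.4, -2.3])]
top half_near [(0.49, [643.5, 100.9, 0.0])]
top tube [(0.49, [645.6, 114.9, -2.2])]
side far_pad [(0.86, [643.0, 150.0, 15.6]), (0.65, [644.1, 114.9, -1.0])]
side near_pad [(0.4, [640.1, 375.8, 1.7])]
side half_far [(0.7, [647.0, 131.0, 1.1])]
side half_near [(0.68, [644.5, 101.4, 1.9])]
side tube [(0.46, [647.1, 117.1, -0.1])]
575 [(110, 185)]
610 [(-86, -86), (-77, -67), (29, 68), (159, 182)]
632 [(-89, -58), (41, 140), (153, 183)]
665 [(54, 81), (87, 114), (122, 141), (162, 183)]
```

View pics/a2_w.png

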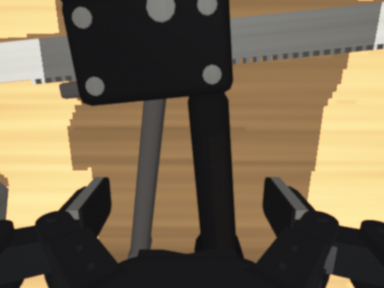

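On release the clamp turned about 4°: the handle followed the opening handle finger. From now on I will keep the handle finger where it is and shift the tool as the gripper opens and closes. First I push the handle gently back with the handle finger only, to straighten the clamp.

Emit:
{"op": "arm_command", "data": {
  "commands": [
    [0,[0,-0.004,0],[0,0,0]],
    [0,[0,-0.004,0],[0,0,0]],
    [60,[0,-0.003,0],[0,0,0]],
    [60,[0,-0.003,0],[0,0,0]],
    [60,[0,0,0],[0,0,0]],
    [60,[0,0,0],[0,0,0]]
  ]
}}

```text
time_s: 10.12
ee_pos: [503.2, 28.9, 4.3]
tcp_rot: [1.0, 0.0, -0.0, 0.0]
force: [0.7, 0.4, 0.7]
width: 65.3
```

```bash
python3 -c "
from h import *
look('a3')"
```

```text
10.125 [503.2  28.9   4.3] [0.7 0.4 0.7] 65.3
top far_pad [(0.86, [650.0, 147.3, 14.7])]
top near_pad [(0.39, [655.5, 80.6, 14.9])]
top half_far [(0.58, [645.0, 128.0, -2.6])]
top half_near [(0.66, [644.7, 101.9, 1.6])]
top tube [(0.56, [643.2, 113.5, -1.1])]
side far_pad [(0.84, [652.0, 150.3, 18.7]), (0.6, [646.4, 102.5, -3.3])]
side near_pad []
side half_far [(0.68, [648.7, 132.0, 1.7])]
side half_near [(0.62, [647.2, 101.3, 0.1])]
side tube [(0.55, [646.1, 118.6, 1.7])]
575 [(-127, -58), (131, 181)]
610 [(-86, -65), (29, 68), (110, 110), (156, 182)]
632 [(-89, -58), (38, 74), (80, 83), (89, 140), (149, 180)]
665 [(48, 84), (92, 113), (122, 141), (149, 178)]
```

View pics/a3_w.png

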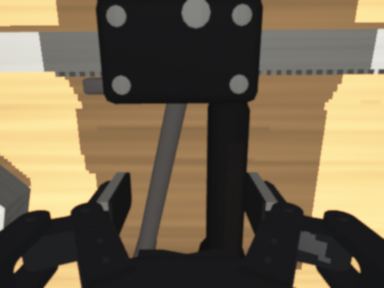

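View pics/a3_t.png

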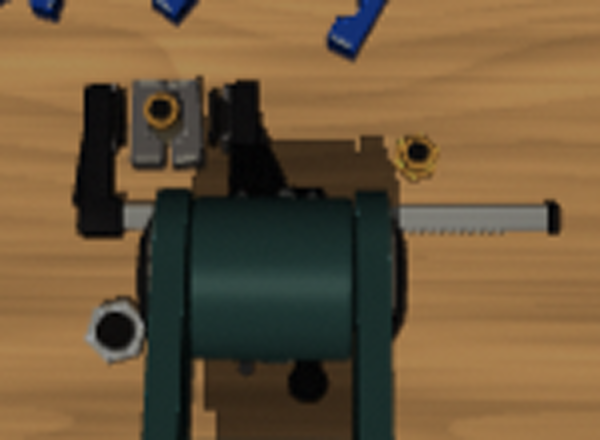

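The clamp is straight again: far jaw, halves and bar are in line in the top crop, and the handle finger rests on the handle at y ≈ -3.7. Second squeeze, coordinated so that the handle finger stays put.

Emit:
{"op": "arm_command", "data": {
  "commands": [
    [75,[0,0.0025,0],[0,0,0]],
    [90,[0,0.0025,0],[0,0,0]],
    [105,[0,0.0025,0],[0,0,0]],
    [120,[0,0.0025,0],[0,0,0]],
    [135,[0,0.0025,0],[0,0,0]],
    [150,[0,0.0025,0],[0,0,0]],
    [165,[0,0.0022,0],[0,0,0]],
    [255,[0,0,0],[0,0,0]],
    [255,[0,0,0],[0,0,0]],
    [255,[0,0,0],[0,0,0]]
  ]
}}

```text
time_s: 12.02
ee_pos: [503.4, 12.0, 4.6]
tcp_rot: [1.0, 0.001, 0.0, -0.0]
force: [-1.2, 3.9, 6.0]
width: 30.7
```

```bash
python3 -c "
from h import *
look('a4')"
```

```text
12.025 [503.4  12.    4.6] [-1.2  3.9  6. ] 30.7
top far_pad [(0.81, [651.0, 143.6, 17.7])]
top near_pad [(0.37, [654.8, 82.6, 16.7])]
top half_far [(0.58, [645.8, 129.7, -1.1])]
top half_near [(0.49, [648.8, 105.3, -1.0])]
top tube [(0.64, [643.9, 129.3, -2.2]), (0.38, [644.9, 113.5, 0.6])]
side far_pad [(0.79, [650.9, 144.7, 19.1])]
side near_pad []
side half_far [(0.48, [650.9, 131.8, 0.4])]
side half_near [(0.69, [645.6, 102.9, 3.2])]
side tube [(0.75, [645.0, 116.7, 2.3])]
575 [(-130, -79), (107, 175)]
610 [(-83, -83), (-77, -65), (29, 68), (152, 176)]
632 [(-89, -58), (17, 17), (39, 75), (80, 83), (89, 174)]
665 [(48, 84), (92, 114), (123, 128), (132, 171)]
```

View pics/a4_w.png

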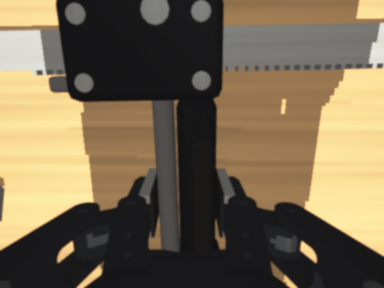

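View pics/a4_t.png

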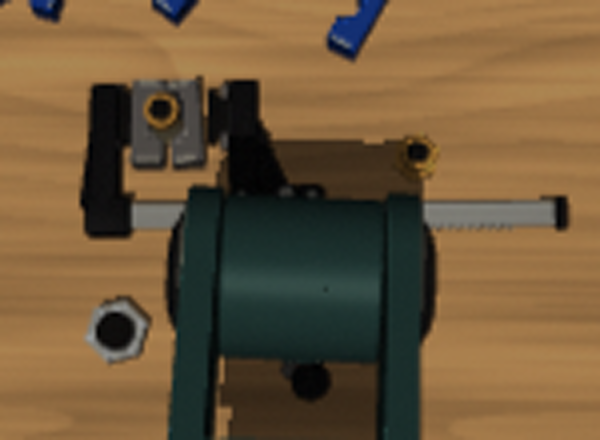

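The second squeeze went home and the far jaw is nearly on the far half. Releasing in coordination.

Emit:
{"op": "arm_command", "data": {
  "commands": [
    [160,[0,0,0],[0,0,0]],
    [146,[0,-0.0022,0],[0,0,0]],
    [132,[0,-0.0024,0],[0,0,0]],
    [118,[0,-0.0024,0],[0,0,0]],
    [104,[0,-0.0024,0],[0,0,0]],
    [90,[0,-0.0024,0],[0,0,0]],
    [76,[0,-0.0024,0],[0,0,0]],
    [70,[0,-0.001,0],[0,0,0]],
    [70,[0,0,0],[0,0,0]],
    [70,[0,0,0],[0,0,0]]
  ]
}}

```text
time_s: 13.92
ee_pos: [503.2, 26.9, 4.3]
tcp_rot: [1.0, 0.0, -0.0, -0.0]
force: [0.3, -0.4, -0.6]
width: 62.2
```

```bash
python3 -c "
from h import *
look('a5')"
```

```text
13.925 [503.2  26.9   4.3] [ 0.3 -0.4 -0.6] 62.2
top far_pad [(0.75, [652.1, 145.7, 16.1])]
top near_pad [(0.42, [651.2, 83.1, 17.7])]
top half_far [(0.48, [645.2, 130.0, 0.8])]
top half_near [(0.46, [646.2, 98.9, -1.2])]
top tube [(0.43, [644.1, 116.3, -0.1])]
side far_pad [(0.84, [651.3, 143.1, 16.2])]
side near_pad []
side half_far [(0.69, [647.9, 132.3, 1.0]), (0.63, [651.2, 144.7, 17.2])]
side half_near []
side tube [(0.69, [646.8, 117.8, 0.7])]
575 [(-128, -58), (125, 175)]
610 [(-86, -86), (-80, -65), (29, 68), (152, 176)]
632 [(-89, -64), (-58, -58), (39, 75), (80, 84), (89, 140), (145, 174)]
665 [(48, 84), (93, 113), (117, 117), (123, 141), (145, 174)]
```

View pics/a5_w.png

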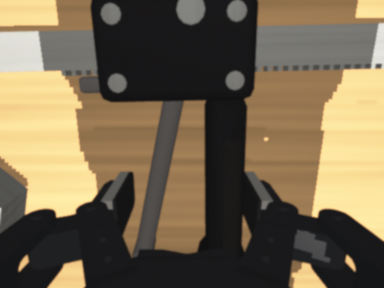

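View pics/a5_t.png

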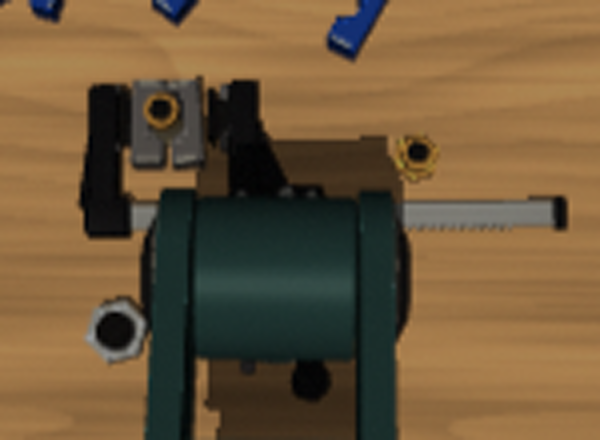

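Clean return with the clamp still straight and only 3–4 mm of gap left each side. Third squeeze.

Emit:
{"op": "arm_command", "data": {
  "commands": [
    [84,[0,0.0023,0],[0,0,0]],
    [98,[0,0.0024,0],[0,0,0]],
    [112,[0,0.0024,0],[0,0,0]],
    [126,[0,0.0024,0],[0,0,0]],
    [140,[0,0.0024,0],[0,0,0]],
    [154,[0,0.0024,0],[0,0,0]],
    [165,[0,0.0008,0],[0,0,0]],
    [255,[0,0,0],[0,0,0]],
    [255,[0,0,0],[0,0,0]],
    [255,[0,0,0],[0,0,0]]
  ]
}}

```text
time_s: 15.82
ee_pos: [503.3, 12.0, 4.5]
tcp_rot: [1.0, 0.001, 0.0, -0.0]
force: [-1.6, 2.8, 6.1]
width: 30.9
```

```bash
python3 -c "
from h import *
look('a6')"
```

```text
15.825 [503.3  12.    4.5] [-1.6  2.8  6.1] 30.9
top far_pad [(0.89, [652.6, 140.3, 13.0])]
top near_pad [(0.52, [652.4, 82.1, 15.5])]
top half_far [(0.48, [644.9, 125.4, -0.6])]
top half_near [(0.69, [648.8, 101.6, -0.3])]
top tube [(0.5, [644.1, 112.4, 1.0])]
side far_pad [(0.96, [652.3, 137.0, 14.9])]
side near_pad [(0.57, [629.0, -74.5, -1.6])]
side half_far [(0.55, [647.9, 128.4, 1.6])]
side half_near [(0.58, [646.1, 101.7, -2.8])]
side tube [(0.45, [648.9, 116.7, 0.7])]
575 [(-128, -80), (106, 168)]
610 [(-86, -76), (-71, -68), (29, 68), (125, 125), (147, 174)]
632 [(-86, -58), (41, 74), (81, 83), (89, 171)]
665 [(51, 114), (125, 168)]
```

View pics/a6_w.png

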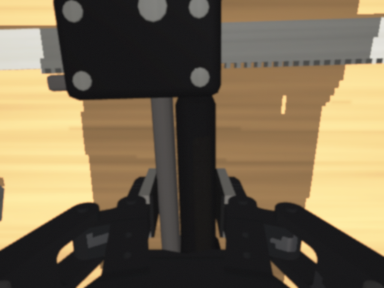

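View pics/a6_t.png

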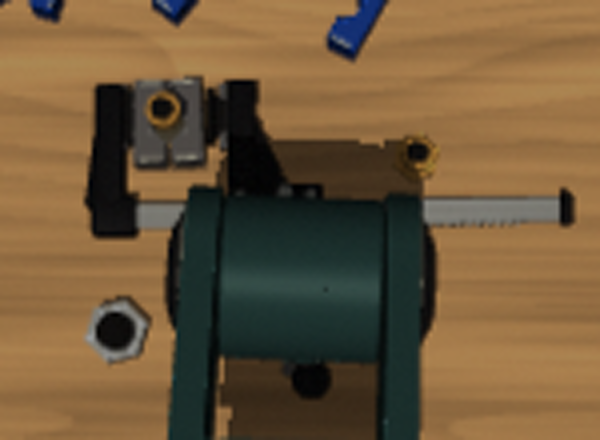

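The far jaw now touches the far half, and about 5 mm remain before the near pad bears. Releasing.

Emit:
{"op": "arm_command", "data": {
  "commands": [
    [160,[0,0,0],[0,0,0]],
    [146,[0,-0.0022,0],[0,0,0]],
    [132,[0,-0.0024,0],[0,0,0]],
    [118,[0,-0.0024,0],[0,0,0]],
    [104,[0,-0.0024,0],[0,0,0]],
    [90,[0,-0.0024,0],[0,0,0]],
    [76,[0,-0.0024,0],[0,0,0]],
    [70,[0,-0.001,0],[0,0,0]],
    [70,[0,0,0],[0,0,0]],
    [70,[0,0,0],[0,0,0]]
  ]
}}

```text
time_s: 17.73
ee_pos: [503.2, 27.0, 4.3]
tcp_rot: [1.0, 0.0, 0.0, -0.0]
force: [-0.5, -0.2, -0.2]
width: 61.7
```

```bash
python3 -c "
from h import *
look('a7')"
```

```text
17.725 [503.2  27.    4.3] [-0.5 -0.2 -0.2] 61.7
top far_pad [(0.79, [651.0, 141.1, 15.8])]
top near_pad [(0.46, [655.2, 82.9, 16.0])]
top half_far [(0.64, [647.2, 126.7, -0.9])]
top half_near [(0.49, [648.4, 104.6, -2.0])]
top tube [(0.62, [645.9, 115.2, -0.9])]
side far_pad [(0.82, [650.1, 140.9, 16.9])]
side near_pad [(0.25, [647.9, 99.2, -1.1])]
side half_far [(0.5, [647.6, 128.0, -0.3])]
side half_near [(0.51, [646.9, 131.8, -1.1]), (0.48, [646.0, 100.1, -1.1])]
side tube [(0.57, [650.7, 118.0, 1.5]), (0.36, [638.6, 375.7, -2.0])]
575 [(-127, -58), (125, 169)]
610 [(-80, -65), (29, 68), (148, 174)]
632 [(-89, -89), (-82, -58), (38, 75), (80, 171)]
665 [(51, 110), (114, 114), (126, 169)]
```

View pics/a7_w.png

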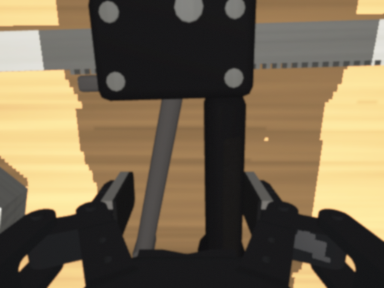

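View pics/a7_t.png

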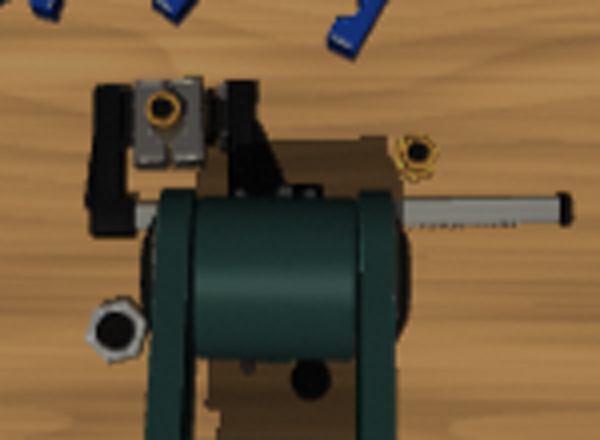

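Clean again. Fourth squeeze, after which I check the cushion.

Emit:
{"op": "arm_command", "data": {
  "commands": [
    [84,[0,0.0023,0],[0,0,0]],
    [98,[0,0.0024,0],[0,0,0]],
    [112,[0,0.0024,0],[0,0,0]],
    [126,[0,0.0024,0],[0,0,0]],
    [140,[0,0.0024,0],[0,0,0]],
    [154,[0,0.0024,0],[0,0,0]],
    [165,[0,0.0008,0],[0,0,0]],
    [255,[0,0,0],[0,0,0]],
    [255,[0,0,0],[0,0,0]],
    [255,[0,0,0],[0,0,0]]
  ]
}}

```text
time_s: 19.62
ee_pos: [503.4, 12.1, 4.7]
tcp_rot: [1.0, 0.001, 0.0, -0.0]
force: [-2.8, 4.0, 8.6]
width: 31.8
```

```bash
python3 -c "
from h import *
look('a8')
a=[cv2.imread('pics/a%d_t.png'%i)[60:250,60:300] for i in (2,6,8)]
cv2.imwrite('pics/cmp8.png',np.hstack(a))"
```

```text
19.625 [503.4  12.1   4.7] [-2.8  4.   8.6] 31.8
top far_pad [(0.6, [652.8, 135.0, 16.6])]
top near_pad [(0.56, [655.5, 81.6, 17.8]), (0.37, [647.7, 96.1, -0.1])]
top half_far [(0.5, [645.4, 122.3, 1.0]), (0.19, [653.3, 135.2, 18.3])]
top half_near [(0.55, [648.6, 100.9, -0.1])]
top tube [(0.47, [648.0, 107.4, -0.7])]
side far_pad [(0.15, [648.2, 109.8, 1.1])]
side near_pad []
side half_far [(0.67, [645.2, 129.1, -0.6])]
side half_near [(0.63, [647.0, 126.5, 2.0]), (0.58, [647.3, 97.0, 0.3])]
side tube [(0.44, [652.1, 112.9, -0.2])]
575 [(-127, -125), (-122, -79), (107, 166)]
610 [(-86, -64), (29, 68), (143, 167)]
632 [(-89, -89), (-85, -58), (38, 167)]
665 [(-13, -13), (51, 107), (125, 166)]
```

View pics/a8_w.png

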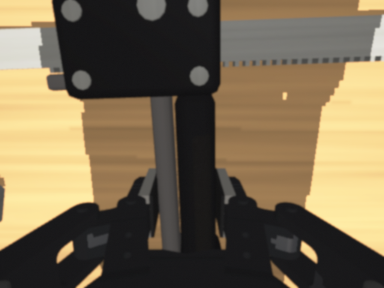

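View pics/cmp8.png

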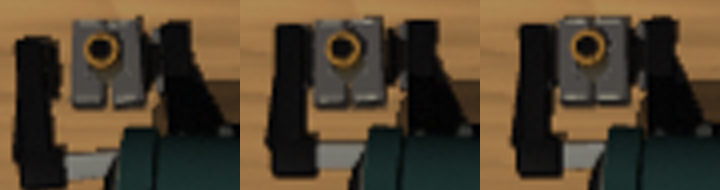

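View pics/a8_s.png

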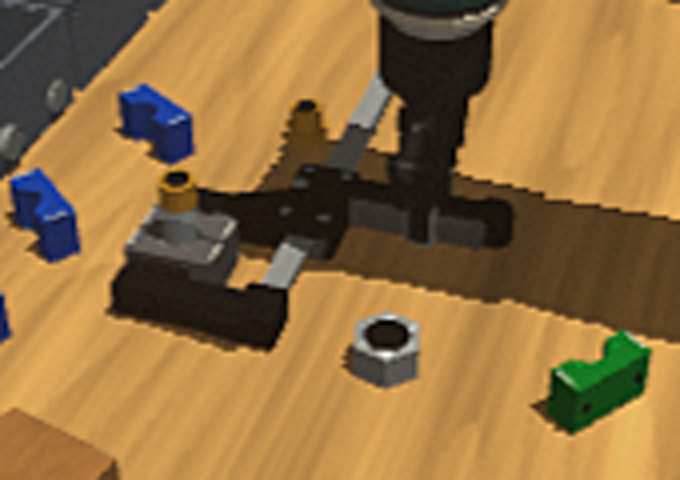

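The trigger stopped at 31.8 mm, against about 30.9 on the earlier squeezes, so the work is loading it now. I raise the grip a little to make sure the trigger is home, then measure.

Emit:
{"op": "arm_command", "data": {
  "commands": [
    [255,[0,0,0],[0,0,0]],
    [255,[0,0,0],[0,0,0]]
  ],
  "squeeze": 28
}}

```text
time_s: 20.52
ee_pos: [503.4, 12.0, 4.7]
tcp_rot: [1.0, 0.001, 0.0, -0.0]
force: [-4.0, 2.6, 9.2]
width: 30.8
```

```bash
python3 - <<'E'
from h import *
print(env.state()["width"],env.state()["force"])
t=env.capture("top");cv2.imwrite("pics/a9_raw.png",t["color"])
def crop(img):return cv2.cvtColor(img,cv2.COLOR_BGR2GRAY).astype(float)
# intensity profiles (raw px) averaged over rows through jaws, for stored 4x crops
for n in("a1","a3","a4","a5","a6","a7","a8"):
    g=crop(cv2.imread(f"pics/{n}_t.png"));r=g[100:150,60:300].mean(0)
    b=g[208:222,520:600].mean(0)
    d=np.abs(np.gradient(b));e=520+np.argmax(np.gradient(b)[20:])+20
    print(n,"tail",e,"jaw prof",r[::6].astype(int))
E
python3 - <<'E'
import cv2,numpy as np
a=cv2.imread("pics/top0.png")
b=cv2.imread("pics/a9_raw.png")
f=lambda a:cv2.resize(a[150:205,190:260],None,fx=8,fy=8,interpolation=cv2.INTER_LANCZOS4)
cv2.imwrite("pics/cmp9.png",cv2.resize(np.clip(np.hstack([f(a),f(b)])*1.6,0,255).astype(np.uint8),(800,314)))
E
```

```text
30.774931416314274 [-4.03153943  2.64854921  9.19897786]
a1 tail 561 jaw prof [121 122 122 118  52  12  14  15  13  16  17  31  75  72  80  72  51  49
  47  70  54  67  74  68  47  47  14  28  23   8  12  12  14  12  60  91
 104 104 104 103]
a3 tail 561 jaw prof [121 122 122 117  36  12  12  13  10  17  11  55  90  72  82  68  50  43
  54  75  52  77  73  65  60  24  12  20  21  10  11  12  11  18  68  96
 104 103 104 103]
a4 tail 569 jaw prof [121 121 122 122 123  30  10  12  13  11  11  19  58  73  82  68  50  43
  54  75  52  78  73  65  62  19  24  30  21   9  11  11   9  25  70  91
 104 104 104 103]
a5 tail 567 jaw prof [121 122 122 122 122  15  12  12  13  11  12  18  57  72  82  68  50  43
  54  75  52  77  73  65  48  14  15  18  15  13  11  11   9  25  75  96
 104 104 104 103]
a6 tail 574 jaw prof [121 122 122 122 122 112  26  12  12  13   9  17  35  74  76  80  51  47
  50  71  57  65  74  67  30  19  27  33  16  10  10  11   9  41  77  97
 104 103 103 103]
a7 tail 573 jaw prof [121 121 121 122 122 107  17  12  12  12   7  15  35  74  76  81  52  47
  50  71  57  65  74  67  30  12  15  21  13  13  11  12  10  46  79 101
 104 104 104 103]
a8 tail 579 jaw prof [121 122 121 122 122 122 111   4  13  13  14   9  13  51  74  78  68  55
  50  48  75  57  71  73  57  13  26  34  14  11  10  11   9  52  78 101
 104 103 103 103]
```

View pics/cmp9.png

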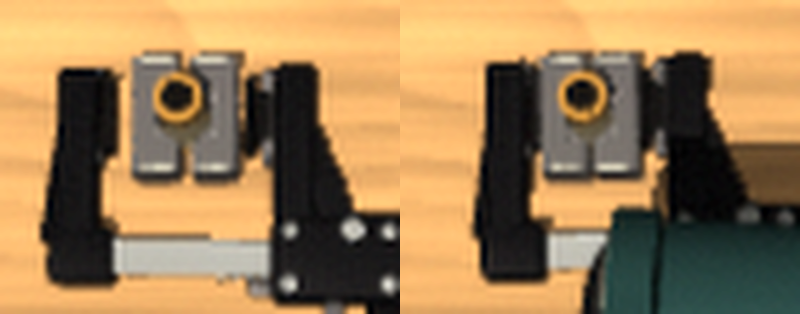

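The halves look seated in the top view: 53 mm over both, with the 3 mm slit between them. The cushion looks hardly pressed (0–2 mm), but the pixels are too coarse to decide. Each stroke gives 5 mm, so I release fully, rise, and check with the wrist camera before committing to a fifth.

Emit:
{"op": "arm_command", "data": {
  "commands": [
    [160,[0,0,0],[0,0,0]],
    [146,[0,-0.0022,0],[0,0,0]],
    [132,[0,-0.0024,0],[0,0,0]],
    [118,[0,-0.0024,0],[0,0,0]],
    [104,[0,-0.0024,0],[0,0,0]],
    [90,[0,-0.0024,0],[0,0,0]],
    [76,[0,-0.0024,0],[0,0,0]],
    [62,[0,-0.001,0],[0,0,0]],
    [62,[0,0,0],[0,0,0]],
    [62,[0,0,-0.02],[0,0,0]],
    [62,[0,0,-0.06],[0,0,0]],
    [62,[0,0,-0.06],[0,0,0]],
    [62,[0.03,-0.035,-0.006],[0,0,0]],
    [62,[0.027,-0.038,0],[0,0,0]],
    [62,[0,0,0],[0,0,0]],
    [62,[0,0,0],[0,0,0]]
  ],
  "squeeze": 20
}}

```text
time_s: 22.58
ee_pos: [559.8, 100.0, 149.9]
tcp_rot: [1.0, 0.001, -0.0, 0.0]
force: [-0.2, 0.8, 0.0]
width: 64.7
```

```bash
python3 - <<'E'
from h import *
s,c,p=cloud();show(c,"w10.png");cv2.imwrite("pics/w10raw.png",c["color"]);np.save("p10.npy",p);print(s["time_s"],s["ee_pos"])
for q in("clamp","far_pad","near_pad","half_near","half_far","tube","grip"):
    print("tip",q,[(round(d["p"],2),[round(v,1) for v in d["xyz"]]) for d in env.tip_of("wrist",q)[:3]])
E
```

```text
22.575 [559.82424069  99.96420554 149.93803524]
tip clamp [(0.93, [578.8, 30.7, -1.6])]
tip far_pad [(0.6, [651.2, 140.2, 14.5])]
tip near_pad [(0.74, [659.9, 83.9, 13.3])]
tip half_near [(0.61, [646.5, 96.8, 1.7])]
tip half_far [(0.79, [650.1, 123.9, 0.9])]
tip tube [(0.72, [644.8, 109.1, -3.5])]
tip grip [(0.89, [513.6, 24.3, 17.4])]
```

View pics/w10.png

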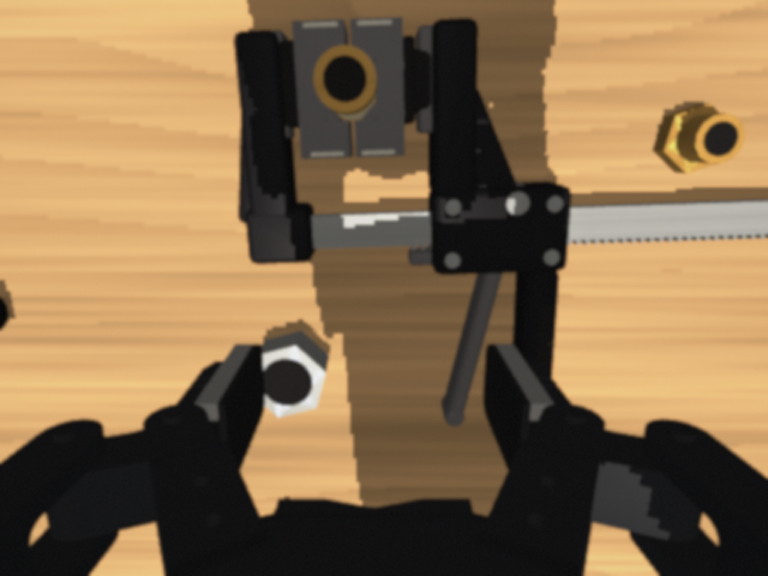

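This view shows the near pad at (405–432, 85), halves from 294 to 404, the tube at (345,78) and the housing from 432 to 568. The trigger is fully back. I work out the cushion properly by putting edge pixels into world coordinates at their known heights.

```bash
python3 - <<'E'
import cv2,numpy as np
a=cv2.imread("pics/w10raw.png")
c=a[0:190,150:390]
c=np.clip(255*(c/255.)**0.5,0,255).astype(np.uint8)
c=cv2.resize(c,(768,608),interpolation=cv2.INTER_CUBIC)[:600]
cv2.imwrite("pics/w10z.png",c)
E
```

```text
(no output)
```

View pics/w10z.png

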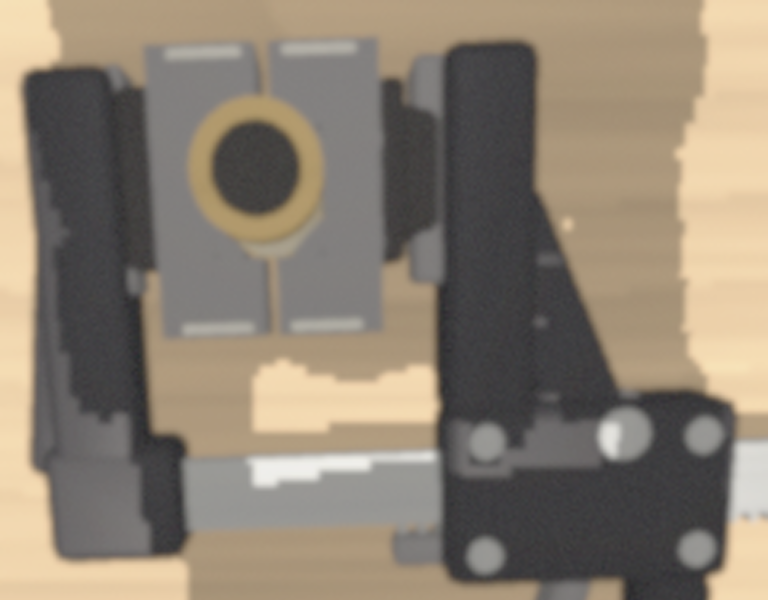

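```bash
cat > m.py <<'E'
from h import *
c=env.capture("wrist");s=env.state();K=c["K"];T=c["tool_from_camera"];RM=R.from_quat(s["tcp_rot"]).as_matrix()
o=RM@T[:3,3]+s["ee_pos"]
def W(u,v,z):
    d=RM@T[:3,:3]@np.array([(u-K[0,2])/K[0,0],-(v-K[1,2])/K[1,1],-1]);return o+d*(z-o[2])/d[2]
Z=lambda u,v,z:W(150+u/3.2-0.34,v/3.2-0.34,z)
b=[Z(*q,32) for q in((487,443),(704,436),(486,555),(696,550))]
print(np.round(b,1))
cen=np.mean(b,0);ax=(b[0]-b[1]+b[2]-b[3])[:2];ax/=np.linalg.norm(ax);ay=np.array([-ax[1],ax[0]])
f=lambda p:np.round([(p-cen)[:2]@ax,(p-cen)[:2]@ay],1)
print(cen,ax)
for n,q in dict(hL=(442,500,32),hR=(729,500,32),hT=(590,400,32),hB=(590,580,32),hnT=(377,45,36),hnB=(383,325,36),hfT=(146,55,36),hfB=(164,330,36),jawT=(447,60,32),jawB=(440,380,32),padT=(384,85,30),padB=(384,258,30),barT=(300,457,26),tailbar=(300,528,26),fjT=(25,80,32),fpT=(120,90,30)).items(): print(n,f(Z(*q)))
p=np.load("p10.npy")
for n,q in dict(hn=(340,120),hf=(170,200),jaw=(490,200),pad=(395,170),plate=(425,250),hous=(600,500),bar=(300,510),barR=(750,470),fp=(135,180)).items():
    print(n,p[int(q[1]/3.2),int(150+q[0]/3.2)].round(1))
E
python3 m.py
```

```text
[[591.9  58.9  32. ]
 [593.7   6.8  32. ]
 [564.3  58.   32. ]
 [565.6   6.1  32. ]]
[578.86692425  32.43163842  32.        ] [-0.02893852  0.99958119]
hL [36.8 -0.2]
hR [-33.2   1.7]
hT [  1.6 -23.4]
hB [-0. 21.]
hnT [  51.5 -101.1]
hnB [ 50.9 -42.2]
hfT [ 101.6 -100.6]
hfB [101.5 -42.6]
jawT [ 35.9 -98.5]
jawB [ 37.4 -29.1]
padT [ 49.7 -94.2]
padB [ 50.2 -57.2]
barT [ 71.3 -10.9]
tailbar [71.9  7. ]
fjT [129.3 -97.1]
fpT [108.8 -94.8]
hn [662.9  94.8  36.6]
hf [646.5 132.7  35.3]
jaw [647.   60.1  29.6]
pad [652.9  82.4  32.4]
plate [636.   74.9  26.4]
hous [578.   31.3  33.1]
bar [573.1 104.5  20.6]
barR [583.7  -9.9  19.3]
fp [651.  141.2  30.4]
```

```bash
python3 - <<'E'
import cv2,numpy as np
a=cv2.imread("pics/w1raw.png")
c=a[0:115,70:285]
c=np.clip(255*(c/255.)**0.5,0,255).astype(np.uint8)
cv2.imwrite("pics/w1z.png",cv2.resize(c,None,fx=3.6,fy=3.6,interpolation=cv2.INTER_CUBIC))
E
```

```text
(no output)
```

View pics/w1z.png

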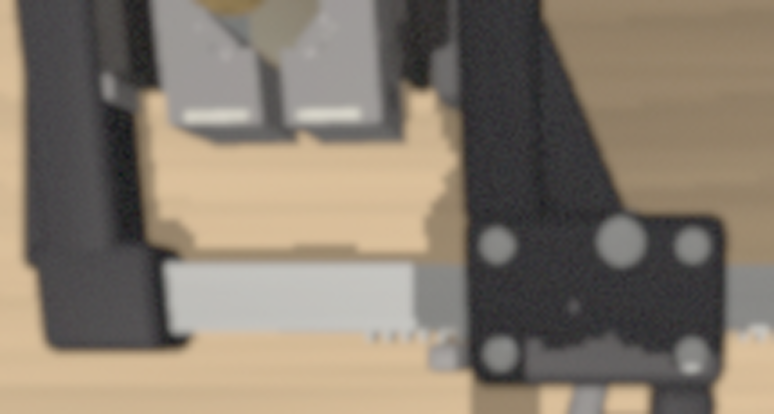

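```bash
cat > m2.py <<'E'
from h import *
c=env.capture("wrist");K=c["K"];T=c["tool_from_camera"];s=env.state()
def mk(pos,q,u0,k):
    RM=R.from_quat(q).as_matrix();o=RM@T[:3,3]+pos
    def W(u,v,z):
        u=u0+u/k-.36;v=v/k-.36
        d=RM@T[:3,:3]@np.array([(u-K[0,2])/K[0,0],-(v-K[1,2])/K[1,1],-1]);return o+d*(z-o[2])/d[2]
    return W
W1=mk([498.08668215,17.73808431,231.26412301],[.999999685,7.788e-4,-8.76e-5,1.2176e-4],70,3.6)
W2=mk(s["ee_pos"],s["tcp_rot"],150,3.2)
def go(W,b,pts):
    b=[W(*q,32) for q in b];cen=np.mean(b,0);ax=(b[0]-b[1]+b[2]-b[3])[:2];print("span",np.linalg.norm(ax)/2);ax/=np.linalg.norm(ax);ay=np.array([-ax[1],ax[0]])
    for n,q in pts.items():
        p=W(*q)-cen;print(n,np.round([p[:2]@ax,p[:2]@ay],1))
go(W1,((497,245),(692,245),(499,353),(691,354)),dict(padface=(404,70,30),plate=(433,70,30),jaw=(463,80,32),jaw2=(468,180,32),hL=(471,300,32),hR=(724,300,32),hn=(375,60,36)))
print()
go(W2,((487,443),(704,436),(486,555),(696,550)),dict(padface=(384,85,30),padface2=(384,258,30),plate=(412,250,30),plateT=(412,90,30),jaw=(441,250,32),jaw2=(440,380,32),hR=(731,480,32),hn=(383,258,36)))
E
python3 m2.py
```

```text
span 52.03050396335904
padface [ 48.9 -56.8]
plate [ 41.4 -56.8]
jaw [ 33.5 -54.1]
jaw2 [ 33. -30.]
hL [33.3  0.1]
hR [-34.8  -0.1]
hn [ 55.  -57.9]

span 51.96816055100365
padface [ 49.7 -94.1]
padface2 [ 50.2 -57.2]
plate [ 43.7 -58.8]
plateT [ 43.5 -92.9]
jaw [ 37.1 -58.5]
jaw2 [ 37.4 -29.1]
hR [-33.3  -3.2]
hn [ 50.7 -57. ]
```

The fingers are clear, the trigger is fully back and the clamp is at 1.7° yaw. Comparing the near pad's stick-out with the first wrist picture puts the cushion at about 0–1.5 mm, so the jaws are just bearing. A fifth 5 mm stroke should bring it to about 5–6.5 mm, inside 1–8. I go back down open, then close to just short of contact.

Emit:
{"op": "arm_command", "data": {
  "commands": [
    [20,[-0.027,0.038,0],[0,0,0]],
    [0,[-0.03,0.035,0.006],[0,0,0]],
    [0,[0,0,0],[0,0,0]],
    [0,[0,0,0.06],[0,0,0]],
    [0,[0,0,0.055],[0,0,0]],
    [0,[0,0,0.025],[0,0,0]],
    [0,[0,0,0],[0,0,0]],
    [40,[0,0,0],[0,0,0]],
    [70,[0,0,0],[0,0,0]],
    [70,[0,0,0],[0,0,0]]
  ],
  "squeeze": 24
}}

```text
time_s: 24.32
ee_pos: [503.8, 27.1, 5.3]
tcp_rot: [1.0, 0.0, 0.001, 0.0]
force: [0.0, 0.6, -0.3]
width: 61.8
```

```bash
python3 -c "
from h import *
look('b1')"
```

```text
24.325 [503.8  27.1   5.3] [ 0.   0.6 -0.3] 61.8
top far_pad [(0.61, [653.2, 136.2, 16.9]), (0.6, [649.3, 96.3, -0.7])]
top near_pad [(0.41, [654.1, 83.9, 16.8])]
top half_far [(0.55, [646.6, 119.2, -0.7])]
top half_near [(0.47, [647.0, 101.5, 1.4])]
top tube [(0.44, [646.3, 107.4, -1.9])]
side far_pad [(0.95, [653.0, 133.1, 19.2])]
side near_pad []
side half_far [(0.62, [649.5, 125.7, 0.8])]
side half_near [(0.64, [647.2, 98.3, -1.6])]
side tube [(0.45, [646.6, 113.5, 0.1]), (0.24, [647.7, 127.3, 0.5])]
575 [(-128, -61), (128, 166)]
610 [(-86, -65), (29, 68), (143, 167)]
632 [(-89, -59), (41, 75), (80, 168)]
665 [(51, 108), (125, 166)]
```

View pics/b1_w.png

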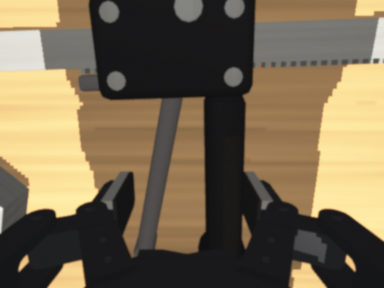

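Both fingers are in place, and the detected pads are about 52 mm apart (136.2 − 83.9), so the cushion is at about 0. Fifth squeeze.

Emit:
{"op": "arm_command", "data": {
  "commands": [
    [84,[0,0.0023,0],[0,0,0]],
    [98,[0,0.0024,0],[0,0,0]],
    [112,[0,0.0024,0],[0,0,0]],
    [126,[0,0.0024,0],[0,0,0]],
    [140,[0,0.0024,0],[0,0,0]],
    [154,[0,0.0024,0],[0,0,0]],
    [165,[0,0.0008,0],[0,0,0]],
    [255,[0,0,0],[0,0,0]],
    [255,[0,0,0],[0,0,0]],
    [255,[0,0,0],[0,0,0]]
  ],
  "squeeze": 28
}}

```text
time_s: 26.22
ee_pos: [503.6, 12.2, 5.1]
tcp_rot: [1.0, 0.001, 0.0, -0.0]
force: [-4.2, 3.8, 10.8]
width: 31.0
```

```bash
python3 -c "
from h import *
look('b2')
a=cv2.imread('pics/top0.png')
f=lambda a:np.clip(255*(a/255.)**.6,0,255).astype(np.uint8)
b=env.capture('top')['color'];o=[]
for q in (cv2.imread('pics/a9_raw.png'),b): o.append(cv2.resize(f(q[150:205,190:260]),None,fx=5.7,fy=5.7,interpolation=cv2.INTER_CUBIC))
cv2.imwrite('pics/cmpb2.png',np.hstack(o))
"
```

```text
26.225 [503.6  12.2   5.1] [-4.2  3.8 10.8] 31.0
top far_pad [(0.93, [650.5, 128.9, 18.6]), (0.34, [648.6, 93.4, 0.7])]
top near_pad [(0.48, [656.3, 77.4, 17.9])]
top half_far [(0.62, [648.1, 119.2, 1.8])]
top half_near [(0.55, [647.8, 96.0, -2.4])]
top tube [(0.66, [650.5, 104.4, -2.9])]
side far_pad [(0.84, [653.9, 131.7, 20.1])]
side near_pad []
side half_far [(0.75, [649.2, 121.9, 1.4])]
side half_near [(0.72, [653.0, 128.3, 21.3]), (0.5, [648.2, 93.6, -1.8])]
side tube [(0.69, [651.8, 108.1, -0.1])]
575 [(-125, -122), (-116, -116), (-110, -110), (-106, -89), (-85, -80), (107, 163)]
610 [(-83, -65), (29, 68), (139, 164)]
632 [(-89, -58), (38, 104), (108, 161)]
665 [(51, 101), (122, 162)]
```

View pics/b2_w.png

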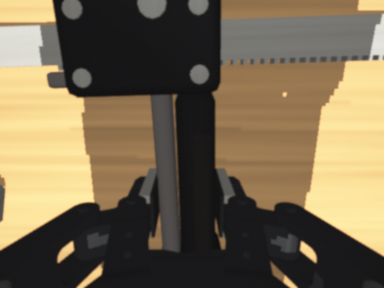

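View pics/cmpb2.png

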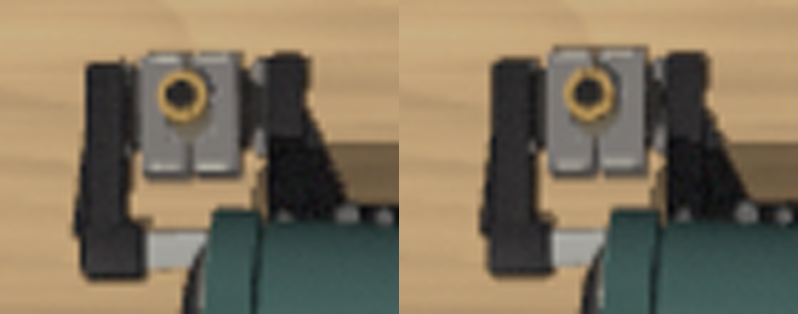

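View pics/b2_s.png

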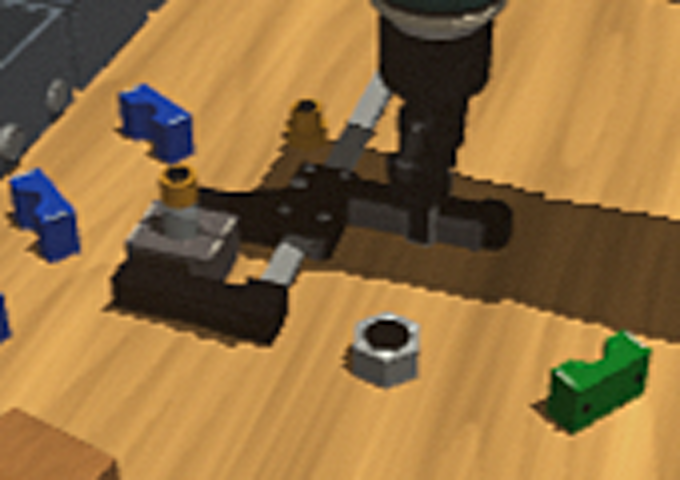

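The fifth squeeze went home (31.0 mm). The far jaw pushed halves and tube together 4–5 mm into the cushion while the near jaw barely moved, so the cushion is about 4–6 mm in. The tube is upright and the nut and reducer are undisturbed. I hold a moment, check that it is steady, and hand in.

Emit:
{"op": "arm_command", "data": {
  "commands": [
    [255,[0,0,0],[0,0,0]],
    [255,[0,0,0],[0,0,0]],
    [255,[0,0,0],[0,0,0]]
  ]
}}

```text
time_s: 27.3
ee_pos: [503.6, 12.2, 5.1]
tcp_rot: [1.0, 0.001, 0.0, -0.0]
force: [-3.8, 3.8, 10.3]
width: 30.7
```

```bash
python3 -c "
from h import *
look('b3')
print(env.hand_in())"
```

```text
27.3 [503.6  12.2   5.1] [-3.8  3.8 10.3] 30.7
top far_pad [(0.8, [650.8, 131.4, 18.0])]
top near_pad [(0.38, [655.7, 80.3, 20.3])]
top half_far [(0.7, [649.0, 118.2, -0.9])]
top half_near [(0.61, [649.0, 94.9, 0.3])]
top tube [(0.38, [649.3, 103.3, -2.4])]
side far_pad [(0.89, [649.6, 129.8, 17.6])]
side near_pad []
side half_far [(0.56, [652.0, 124.0, 0.9])]
side half_near [(0.6, [647.9, 95.7, -0.6])]
side tube [(0.7, [650.5, 110.5, -0.9])]
575 [(-125, -125), (-121, -121), (-116, -116), (-107, -95), (-91, -79), (107, 125), (130, 163)]
610 [(-83, -65), (29, 68), (140, 164)]
632 [(-89, -58), (38, 104), (108, 162)]
665 [(51, 102), (123, 162)]
the job is handed in; nothing more can be done
None
```

I squeezed the trigger home five times, with four full returns, and handed the job in at about 27 s, still holding the fifth squeeze at 28 N. Handing in gave no verdict.

**Last checks**
- **Trigger:** it was home, with the fingers 30.7 mm apart and steady.
- **Jaws and halves:** both halves sit on the tube between the pads. The last stroke moved halves and tube about 4 mm into the cushion while the near jaw barely moved.
- **Cushion:** I estimate it is pressed in 4–6 mm. That is judged from pictures good to about 1.5 mm, not a direct reading. The two wrist-camera comparisons before the last squeeze disagreed by 1–2 mm, but they still left the limit of 8 mm clear.
- **Tube and bench:** the tube looked upright. The nut and reducer looked undisturbed; I did not check the other bench items at the end.

**What went wrong on the way:** on the first return the clamp turned about 4°, because the handle followed the opening finger. I straightened it by pushing the handle back, then kept that finger still against the handle for the remaining squeezes and returns. It was still turned by about 1.7° when last measured, before the fifth squeeze.

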